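Lock the slicing stop for the cheese

ROBOT

A 7-joint arm with a two-finger parallel gripper is mounted at the origin on a cart in front of the work surface, level with it; the furniture and walls round the work are solid. World frame = base frame: x ahead of the robot, y to its left, z up, the work surface at z = 0. Lengths are in m, angles in degrees, forces in N, time in s.
With the tool pointing down it reaches from about 0.35 to 0.9 m from the base axis. Payload 7.2 kg.
Tool frame: the origin (TCP) lies at the very end of the fingers, on their centre line; the grasp point (between the pads) lies 19 mm behind it (r.grip_point_offset is the z of the grasp point in the tool frame, in m); z points along the fingers, y is the line along which they close (so a half turn about z gives the same grasp; the last joint's range is limited). The gripper opens to 85 mm and grips with 20 to 120 N. Pads are 22 mm wide; open, the fingers measure 114 mm over their backs; the gripper's body (76 mm by 85 mm) begins 54 mm behind the grasp point. The pads swing forward as they close: fully open they stand 13 mm farther back than shut.
Start: joints at [-72.376, 23.554, -0.728, 91.456, 0.321, 64.991, -4.71], TCP at [0.229, 0.581, 0.231] pointing down, gripper open.
Joint ranges: [-169.25, 169.25], [-16.82, 113.86], [-84.01, 82.57], [7.8, 145.47], [-59.2, 239.2], [7.22, 106.19], [-163.78, 163.78]. Speed limits (degrees/s): [136.94, 136.94, 172.46, 172.46, 180, 180, 180].

INTERFACE

Orientations are given as a 3x3 rotation matrix whose columns are the frame's x, y, z axes.
In Python, from plant import r, viewer, workorder gives the robot as it stands. The module is installed in compiled form; this text tells all that it offers.
- The arm moves only by the tool apply_moves, never from a script. Its argument "moves" is a list of rows, each an object of numbers: "hand": the finger opening in m, from 0 to 0.0854; "dx", "dy", "dz": the shift along the tool's x, y, z in m; "twist": the turn about the tool's z in degrees. In form: [{"hand": .., "dx": .., "dy": .., "dz": .., "twist": ..}, ...]. A call has 1 to 10 rows; each row shifts and turns the commanded pose from where the row before left it, along the tool's axes as they then stand; what a row does not reach is not made up. A row lasts 1/12 s, in which the tool goes at most 41.7 mm and 7.16 degrees, less where a joint would pass 70% of its speed; a pose out of reach is approached as far as the arm can. A call is refused whole if a number of a shift passes 0.0417 or a number of a turn 7.16, either way. A call with a gripper value outside its range is refused whole. The fingers move at their own pace and stop on an object; "grip_force" is the grip in N (left out, the last holds). Time passes only in rows, so rows that do not move let the fingers close. It gives the time, the measured TCP pose, the force and the opening at its end, in the units of the state.
- r.state(): the state, without advancing time (a new reading comes with each control period).
- viewer.read_camera(name): name is "side" or "top"; returns the picture (480x640x3 uint8, red, green, blue); there is no depth.
- viewer.calibration(name): a dict with "intrinsics" (3x3 intrinsics, pixels), "distortion" ([k1, k2, p1, p2, k3] as OpenCV has them; the pictures are not rectified), "origin" and "orientation" of the camera in the world. Camera axes: x right, y down, z forward; pixel columns grow to the right and rows downward; lengths in m; the calibration is good to about 2 mm. A picture is of the moment at which its call begins. calibration takes no time and is no camera call.
- workorder.sign_off(): hands the job in, once; it reports no verdict.
The state is a dict: "time_s": time; "joint_positions": joint angles; "qd": joint speeds; "joint_torque": joint torques, N m; "position": TCP position; "eef_rot": TCP orientation; "wrist_force": force on the tool from outside, world axes, zero at the start; "moment": the same for the moment, N m; "gripper_width": finger opening in m.
Only numpy, scipy, OpenCV 4.12 (cv2) and the standard library are available. Lean on these libraries where they do the work, as an engineer would, in place of code of your own. Each camera call takes 0.05 s, during which the arm holds its last target. There are 200 camera calls.

TASK

Two identical slicing guides stand on the worktop, one with a block of cheese on it and one with a lemon. On the cheese's guide, slide the stop along until its white plate stands over the red line, then flip the blue cam lever right over until it lies down flat and clamps the rod. Leave the lemon's guide alone.

Things in the scene. Friction and masses are not known exactly. Their poses are not given: they have to be found in the camera images.
- cheese_guide: Fixed slicing guide with a loose yellow cheese block on its pale board (165x265x12 mm). Origin on the worktop under the rod; mm in its frame: x to the cheese's side, y along the rod from stop to clamp, z up. Board x -45..120, y -150..115. Red line across it at y=-65. 14 mm rod at x=0, z=32. Clamp at x=0, y 2..68, top z=74. Lever pin along x at y=35, z=63. Cheese x 40..114, y -24..80, top 49.
- cheese_knob (a point): Middle of the upright black grip of the stop on the cheese's guide: round, 15 mm thick (cap 17), z 50..98 mm, this point at z=74, x=0 in the guide's frame. It stands on, and centred over, the stop's white plate (x -12..105, 6 mm thick, top z=50). Starts 40 to 70 mm short of the line, away from the clamp; slides along y only, friction about 2 N, ends 30 mm past the line.
- cheese_lever (a joint): Blue cam lever of the cheese's guide, rad. 0: leaning 20 deg from upright towards the stop; 0.35: upright; 1.83: end stop, shut, 5 deg above level, pointing to the guide's +y. 83 mm long from its pin, 9 mm thick, paddle end 22 mm wide. Starts at 0 to 0.25. Takes 3 to 5 N at the paddle. Left short of 1 it springs open; dead centre 1.48; past 1.65 it snaps to the end and stays.
- lemon_guide: The other slicing guide, alike but with a lemon on its board (a block of cheese marks the guide to be set); origin and axes as for the cheese's guide. To be left alone.

How it is judged:
By the outcome, as a careful person would: the job done as asked, in the order asked, and still so for the second after the job is handed in, with the robot touching nothing.
It also fails if it takes over 48 s, if anything falls off the work surface, if the arm or the gripper's body presses on something with over 40 N, if the wrist force passes 120 N, or if a joint passes its speed limit or range.

## Working session

There is one attempt and no reset: what is moved stays moved. The work goes in short steps, Python scripts to look and compute and a tool call to move; the robot and the scene stay as the last step left them, time stands still between calls to the robot, and variables do not carry over. Pictures are saved under pics/ and viewed, on a budget of 10 in all, crops included, one or two more only if the job needs it, and the job is handed in when it is done.

Besides the shell and the picture viewer there is one more tool, called after "Call:" as name([rows], argument=value, ...), one row to a line, values as JSON. apply_moves: Moves the arm, as the interface text tells. Its arguments: {"type":"object","properties":{"moves":{"type":"array","items":{"type":"object","properties":{"hand":{"type":"number"},"dx":{"type":"number"},"dy":{"type":"number"},"dz":{"type":"number"},"twist":{"type":"number"}}}},"grip_force":{"type":"number"}},"required":["moves"]}

```bash
mkdir -p pics
python3 - <<'E'
from plant import r, viewer, workorder
import cv2
print(r.state(), r.grip_point_offset)
for n in ("side","top"):
    im=viewer.read_camera(n); cv2.imwrite(f"pics/{n}0.png",im[:,:,::-1]); print(n,viewer.calibration(n))
E
```

```text
{'time_s': 0.0, 'joint_positions': array([-72.37649819,  23.60142285,  -0.7295681 ,  91.5054816 ,
         0.32005291,  64.99138313,  -4.70851182]), 'qd': array([-0.04020838, -0.00437605, -0.07384096,  0.0175726 , -0.02460668,
        0.09863535, -0.05499674]), 'joint_torque': array([-9.43996783e-04, -6.00625849e+01,  6.81505837e-01, -2.99403173e+01,
        1.38323614e-02,  1.05649445e-02,  5.90722266e-05]), 'position': array([0.22921293, 0.58089512, 0.23042744]), 'eef_rot': array([[-9.30240476e-01,  3.66950109e-01, -5.23984419e-04],
       [ 3.66950470e-01,  9.30239112e-01, -1.59627860e-03],
       [-9.83238070e-05, -1.67719930e-03, -9.99998589e-01]]), 'wrist_force': array([-0.44958956, -0.54481565,  0.54443757]), 'moment': array([ 0.0336166 , -0.01214668,  0.00760493]), 'gripper_width': 0.08565684250240595} -0.0187
side {'intrinsics': array([[495.59658027,   0.        , 312.94370664],
       [  0.        , 495.59658027, 238.44956101],
       [  0.        ,   0.        ,   1.        ]]), 'distortion': array([-0.01441001,  0.        ,  0.        ,  0.        ,  0.        ]), 'origin': array([-0.18677482, -0.49198706,  0.60550939]), 'orientation': array([[ 0.54773454, -0.45523765,  0.70195838],
       [-0.83645725, -0.31607331,  0.44770184],
       [ 0.01805957, -0.83237993, -0.5539111 ]])}
top {'intrinsics': array([[574.98020881,   0.        , 313.81288052],
       [  0.        , 574.98020881, 241.81549684],
       [  0.        ,   0.        ,   1.        ]]), 'distortion': array([-0.0487758,  0.       ,  0.       ,  0.       ,  0.       ]), 'origin': array([ 0.28324326, -0.08561182,  1.38700096]), 'orientation': array([[-0.01663398, -0.99189845,  0.1259396 ],
       [-0.99978906,  0.01801795,  0.00985796],
       [-0.01204726, -0.12574906, -0.99198893]])}
```

View pics/top0.png

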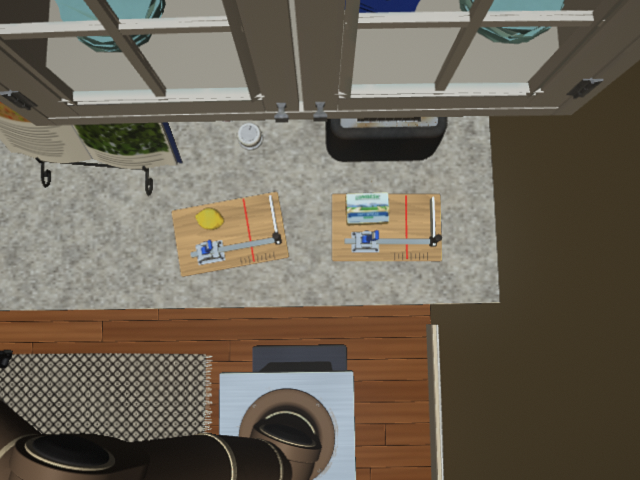

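View pics/side0.png

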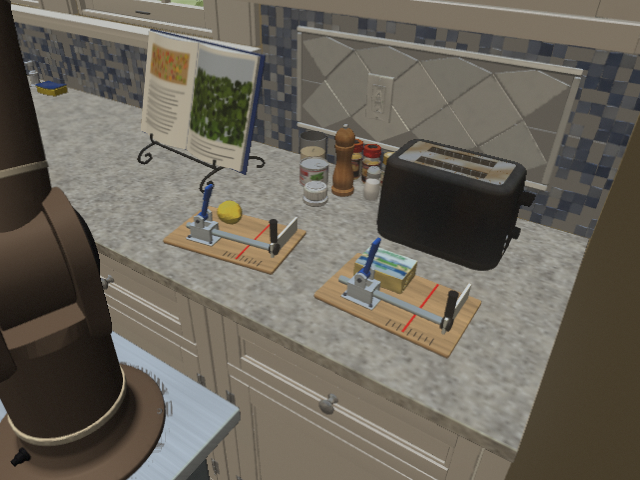

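The top view shows the cheese guide on the right, with its board at about (332..442, 194..262) and the knob near (435,240). The lemon guide is on the left. In the side view the cheese guide's knob is near (450,308) and its lever near (372,258). I'll enlarge both.

Run:
```python
import cv2
a=cv2.imread("pics/top0.png")[185:270,325:450]; b=cv2.imread("pics/side0.png")[230:355,310:485]
cv2.imwrite("pics/topc.png",cv2.resize(a,None,fx=6,fy=6,interpolation=cv2.INTER_CUBIC))
cv2.imwrite("pics/sidec.png",cv2.resize(b,None,fx=4.5,fy=4.5,interpolation=cv2.INTER_CUBIC))
```

```text
(no output)
```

View pics/topc.png

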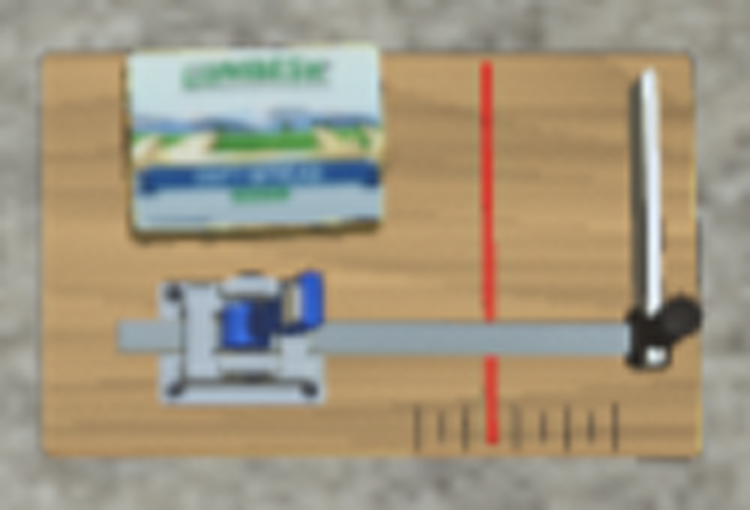

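View pics/sidec.png

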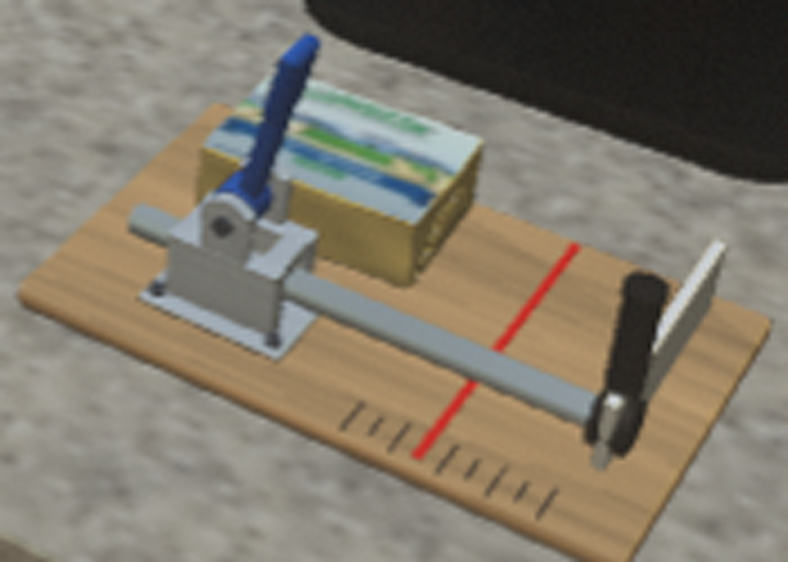

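The crops show these points:
- **Top:** board corners at (41,52), (692,52), (700,457) and (41,457). Red line runs from (486,62) to (493,443), and the knob cap is at (682,318).
- **Side:** red line runs from (576,245) to (418,457), the knob cap is at (647,285), and the lever tip is at (308,42).

Next I'll fit the pose.

```bash
cat > h.py <<'E'
import numpy as np, cv2
from scipy.optimize import least_squares
from plant import r, viewer, workorder
C={n:viewer.calibration(n) for n in("side","top")}
def proj(n,P):
    c=C[n];R=c["orientation"].T
    return cv2.projectPoints(np.atleast_2d(P).astype(float),cv2.Rodrigues(R)[0],-R@c["origin"],c["intrinsics"],c["distortion"])[0][:,0]
def world(p,P):
    c,s=np.cos(p[2]),np.sin(p[2]);P=np.asarray(P,float)
    return P@np.array([[c,s,0],[-s,c,0],[0,0,1]])+[p[0],p[1],0]
def pt(u,n): return (np.array(u)+.5)/(6 if n=="top" else 4.5)-.5+([325,185] if n=="top" else [310,230])
E
cat > fit.py <<'E'
from h import *
B=lambda x,y:[x/1e3,y/1e3,.012]
obs=[("top",B(120,115),(41,52)),("top",B(120,-150),(692,52)),("top",B(-45,-150),(700,457)),("top",B(-45,115),(41,457)),
("top",B(120,-65),(486,61)),("top",B(-45,-65),(493,445)),("side",B(-45,115),(22,292)),("side",B(120,-150),(771,322)),("side",B(120,-65),(577,244)),("side",B(-45,-65),(416,458))]
def res(p):
    o=[]
    for n,P,u in obs: o.append(proj(n,world(p,P))[0]-pt(u,n))
    k=[0,p[3],.098]
    o.append(proj("top",world(p,k))[0]-pt((682,318),"top")); o.append(proj("side",world(p,k))[0]-pt((646,285),"side"))
    o.append(proj("top",world(p,[.105,p[3],.05]))[0]-pt((649,70),"top"))
    a=p[4]-np.radians(20); t=[0,.035+.083*np.sin(a),.063+.083*np.cos(a)]
    o.append(proj("side",world(p,t))[0]-pt((308,42),"side"))
    return np.ravel(o)
f=least_squares(res,[.6,-.2,0,-.12,.1],loss="soft_l1");p=f.x
print("pose",p[:2],np.degrees(p[2]),"knob y",p[3],"lever",p[4]);print(res(p).reshape(-1,2).round(1).tolist())
np.save("p.npy",p)
for n,P in dict(knob=[0,p[3],.074],target=[0,-.065,.074],pin=[0,.035,.063]).items(): print(n,world(p,P).round(4))
E
python3 fit.py
```

```text
pose [ 0.45436963 -0.22939453] -1.0375462687570514 knob y -0.12396516663680553 lever 0.14237479801032452
[[-0.1, -0.0], [0.1, -0.1], [0.6, -0.1], [0.1, -0.1], [-0.4, -1.6], [-0.2, 1.9], [-1.3, -1.0], [1.7, -0.9], [1.3, -0.4], [-0.7, 2.2], [-0.4, -0.3], [0.3, 0.4], [-0.2, -0.2], [-0.5, 1.4]]
knob [ 0.4521 -0.3533  0.074 ]
target [ 0.4532 -0.2944  0.074 ]
pin [ 0.455  -0.1944  0.063 ]
```

The fit agrees to about 1 mm: knob y ≈ -124 (59 mm short of the line) and lever ≈ 0.14. I'll align the tool with the guide's axes first, then travel.

Call:
apply_moves([
  {"hand":0.085,"twist":-7},
  {"hand":0.085,"twist":-7},
  {"hand":0.085,"twist":-6.5},
  {"hand":0.085,"dx":-0.035,"dy":-0.02},
  {"hand":0.085,"dx":-0.035,"dy":-0.02},
  {"hand":0.085,"dx":-0.03,"dy":-0.028},
  {"hand":0.085,"dx":-0.03,"dy":-0.028},
  {"hand":0.085,"dx":-0.025,"dy":-0.033},
  {"hand":0.085,"dx":-0.025,"dy":-0.033},
  {"hand":0.085,"dx":-0.02,"dy":-0.036},
], grip_force=25)

```text
invalid input at $.moves[0]: expected keys hand, dx, dy, dz, twist
```

Call:
apply_moves([
  {"hand":0.085,"dx":0,"dy":0,"dz":0,"twist":-7},
  {"hand":0.085,"dx":0,"dy":0,"dz":0,"twist":-7},
  {"hand":0.085,"dx":0,"dy":0,"dz":0,"twist":-6.5},
  {"hand":0.085,"dx":-0.03,"dy":-0.02,"dz":0,"twist":0},
  {"hand":0.085,"dx":-0.03,"dy":-0.025,"dz":0,"twist":0},
  {"hand":0.085,"dx":-0.03,"dy":-0.025,"dz":0,"twist":0},
  {"hand":0.085,"dx":-0.03,"dy":-0.025,"dz":0,"twist":0},
  {"hand":0.085,"dx":-0.02,"dy":-0.035,"dz":0,"twist":0},
  {"hand":0.085,"dx":-0.02,"dy":-0.035,"dz":0,"twist":0},
  {"hand":0.085,"dx":-0.02,"dy":-0.035,"dz":0,"twist":0},
], grip_force=25)

```text
time_s: 0.93
position: [0.4064, 0.3762, 0.2308]
eef_rot: [[-1.0, 0.018, -0.001], [0.018, 1.0, -0.001], [0.001, -0.001, -1.0]]
wrist_force: [2.2, -0.4, 0.4]
gripper_width: 0.0851
```

Call:
apply_moves([
  {"hand":0.085,"dx":-0.006,"dy":-0.04,"dz":0,"twist":0},
  {"hand":0.085,"dx":-0.006,"dy":-0.04,"dz":0,"twist":0},
  {"hand":0.085,"dx":-0.006,"dy":-0.04,"dz":0,"twist":0},
  {"hand":0.085,"dx":-0.006,"dy":-0.04,"dz":0,"twist":0},
  {"hand":0.085,"dx":-0.006,"dy":-0.04,"dz":0,"twist":0},
  {"hand":0.085,"dx":-0.006,"dy":-0.04,"dz":0,"twist":0},
  {"hand":0.085,"dx":-0.006,"dy":-0.04,"dz":0,"twist":0},
  {"hand":0.085,"dx":-0.006,"dy":-0.04,"dz":0,"twist":0},
  {"hand":0.085,"dx":-0.006,"dy":-0.04,"dz":0,"twist":0},
  {"hand":0.085,"dx":-0.005,"dy":-0.04,"dz":0,"twist":0},
])

```text
time_s: 1.77
position: [0.4573, -0.0248, 0.2313]
eef_rot: [[-1.0, 0.018, 0.0], [0.018, 1.0, 0.0], [-0.0, 0.0, -1.0]]
wrist_force: [0.9, -0.3, -0.1]
gripper_width: 0.0852
```

Call:
apply_moves([
  {"hand":0.085,"dx":0,"dy":-0.04,"dz":0,"twist":0},
  {"hand":0.085,"dx":0,"dy":-0.04,"dz":0,"twist":0},
  {"hand":0.085,"dx":0,"dy":-0.04,"dz":0,"twist":0},
  {"hand":0.085,"dx":0,"dy":-0.04,"dz":0,"twist":0},
  {"hand":0.085,"dx":0,"dy":-0.04,"dz":0,"twist":0},
  {"hand":0.085,"dx":0,"dy":-0.04,"dz":0,"twist":0},
  {"hand":0.085,"dx":0,"dy":-0.04,"dz":0,"twist":0},
  {"hand":0.085,"dx":0,"dy":-0.035,"dz":0,"twist":0},
  {"hand":0.085,"dx":0,"dy":-0.015,"dz":0,"twist":0},
  {"hand":0.085,"dx":0,"dy":0,"dz":0,"twist":0},
])

```text
time_s: 2.6
position: [0.4498, -0.3572, 0.2309]
eef_rot: [[-1.0, 0.024, -0.001], [0.024, 1.0, -0.002], [0.001, -0.002, -1.0]]
wrist_force: [0.2, -0.4, -0.0]
gripper_width: 0.0848
```

Call:
apply_moves([
  {"hand":0.085,"dx":-0.002,"dy":0.004,"dz":0.03,"twist":0},
  {"hand":0.085,"dx":0,"dy":0,"dz":0.03,"twist":0},
  {"hand":0.085,"dx":0,"dy":0,"dz":0.03,"twist":0},
  {"hand":0.085,"dx":0,"dy":0,"dz":0.03,"twist":0},
  {"hand":0.085,"dx":0,"dy":0,"dz":0.025,"twist":0},
  {"hand":0.085,"dx":0,"dy":0,"dz":0.02,"twist":0},
  {"hand":0.085,"dx":0,"dy":0,"dz":0.008,"twist":0},
  {"hand":0.085,"dx":0,"dy":0,"dz":0,"twist":0},
])

```text
time_s: 3.27
position: [0.4528, -0.3471, 0.0564]
eef_rot: [[-1.0, 0.017, -0.003], [0.017, 1.0, 0.002], [0.003, 0.002, -1.0]]
wrist_force: [-0.2, -0.2, 0.4]
gripper_width: 0.0849
```

Call:
apply_moves([
  {"hand":0.04,"dx":0,"dy":0,"dz":0,"twist":0},
  {"hand":0.025,"dx":0,"dy":0,"dz":0,"twist":0},
  {"hand":0.0,"dx":0,"dy":0,"dz":0,"twist":0},
  {"hand":0.0,"dx":0,"dy":0,"dz":0,"twist":0},
  {"hand":0.0,"dx":0,"dy":0,"dz":0,"twist":0},
  {"hand":0.0,"dx":0,"dy":0,"dz":0,"twist":0},
  {"hand":0.0,"dx":0,"dy":0,"dz":0,"twist":0},
  {"hand":0.0,"dx":0,"dy":0,"dz":0,"twist":0},
], grip_force=25)

```text
time_s: 3.93
position: [0.4542, -0.3493, 0.0591]
eef_rot: [[-1.0, 0.018, 0.001], [0.018, 1.0, -0.001], [-0.001, -0.001, -1.0]]
wrist_force: [-0.9, 0.0, 6.2]
gripper_width: 0.0156
```

Call:
apply_moves([
  {"hand":0.0,"dx":0,"dy":0.008,"dz":0,"twist":0},
  {"hand":0.0,"dx":0,"dy":0.01,"dz":0,"twist":0},
  {"hand":0.0,"dx":0,"dy":0.01,"dz":0,"twist":0},
  {"hand":0.0,"dx":0,"dy":0.01,"dz":0,"twist":0},
  {"hand":0.0,"dx":0,"dy":0.01,"dz":0,"twist":0},
  {"hand":0.0,"dx":0,"dy":0.006,"dz":0,"twist":0},
  {"hand":0.0,"dx":0,"dy":0,"dz":0,"twist":0},
  {"hand":0.0,"dx":0,"dy":0,"dz":0,"twist":0},
  {"hand":0.0,"dx":0,"dy":0,"dz":0,"twist":0},
])

```text
time_s: 4.68
position: [0.4553, -0.2935, 0.059]
eef_rot: [[-1.0, 0.017, 0.001], [0.017, 1.0, 0.001], [-0.001, 0.001, -1.0]]
wrist_force: [-0.3, 1.1, 8.7]
gripper_width: 0.0148
```

Run:
```python
from h import *
print(r.state()["position"])
p=np.load("p.npy")
im={n:viewer.read_camera(n)[:,:,::-1].copy() for n in C}
for n in C: cv2.imwrite(f"pics/{n}1.png",im[n])
a=cv2.resize(im["top"][185:270,375:450],None,fx=6,fy=6,interpolation=3);b=cv2.resize(im["side"][255:340,385:455],None,fx=5,fy=6,interpolation=3)
cv2.imwrite("pics/c1.png",np.hstack([a,b]))
for y in(-.07,-.065,-.06):
  print(y,[((proj("top",world(p,[x,y,.05]))[0]-[375,185]+.5)*6-.5).round(1).tolist() for x in(.105,.03)])
```

```text
[ 0.45526346 -0.29350673  0.0589743 ]
-0.07 [[211.2, 68.7], [215.1, 256.7]]
-0.065 [[198.5, 68.7], [202.3, 256.7]]
-0.06 [[185.8, 68.7], [189.5, 256.7]]
```

View pics/c1.png

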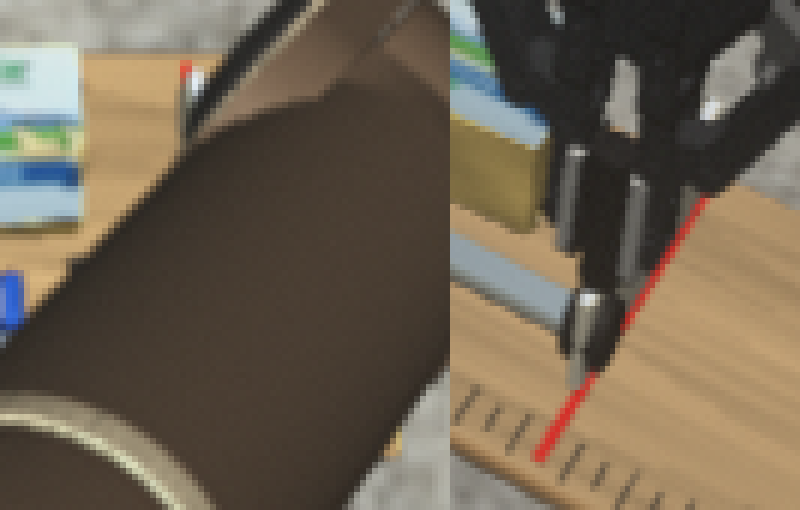

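The plate end sits at about (197,68), where the top-view prediction for y=-65 is (198.5,69). I'll release, lift clear and check with the view open.

Call:
apply_moves([
  {"hand":0.03,"dx":0,"dy":0,"dz":0,"twist":0},
  {"hand":0.05,"dx":0,"dy":0,"dz":0,"twist":0},
  {"hand":0.05,"dx":0,"dy":0,"dz":0,"twist":0},
  {"hand":0.05,"dx":0,"dy":0,"dz":-0.02,"twist":0},
  {"hand":0.05,"dx":0,"dy":0,"dz":-0.035,"twist":0},
  {"hand":0.05,"dx":0,"dy":0,"dz":-0.04,"twist":0},
  {"hand":0.05,"dx":0,"dy":0,"dz":-0.04,"twist":0},
  {"hand":0.02,"dx":0,"dy":0,"dz":-0.03,"twist":0},
  {"hand":0.0,"dx":0,"dy":0.03,"dz":0,"twist":0},
  {"hand":0.0,"dx":0,"dy":0.04,"dz":0,"twist":0},
])

```text
time_s: 5.62
position: [0.4562, -0.2274, 0.2253]
eef_rot: [[-1.0, 0.024, 0.004], [0.024, 1.0, -0.003], [-0.004, -0.003, -1.0]]
wrist_force: [0.6, 2.1, -0.4]
gripper_width: 0.0139
```

Call:
apply_moves([
  {"hand":0.0,"dx":0,"dy":0.04,"dz":0,"twist":0},
  {"hand":0.0,"dx":0,"dy":0.04,"dz":0,"twist":0},
  {"hand":0.0,"dx":0,"dy":0.04,"dz":0,"twist":0},
  {"hand":0.0,"dx":0,"dy":0.04,"dz":0,"twist":0},
  {"hand":0.0,"dx":0,"dy":0,"dz":0,"twist":0},
  {"hand":0.0,"dx":0,"dy":0,"dz":0,"twist":0},
])

```text
time_s: 6.12
position: [0.4585, -0.0623, 0.223]
eef_rot: [[-1.0, 0.013, -0.001], [0.013, 1.0, 0.001], [0.001, 0.001, -1.0]]
wrist_force: [-0.6, -0.6, 0.1]
gripper_width: -0.0002
```

Run:
```python
from h import *
print(r.state()["position"])
p=np.load("p.npy")
im={n:viewer.read_camera(n)[:,:,::-1].copy() for n in C}
for n in C: cv2.imwrite(f"pics/{n}2.png",im[n])
a=cv2.resize(im["top"][185:270,375:450],None,fx=6,fy=6,interpolation=3);b=cv2.resize(im["side"][255:340,385:455],None,fx=5,fy=6,interpolation=3)
cv2.imwrite("pics/c2.png",np.hstack([a,b]))
for y in(-.07,-.065,-.06):
  print(y,[((proj("top",world(p,[x,y,z]))[0]-[375,185]+.5)*6-.5).round(1).tolist() for x,z in((.105,.05),(.03,.05),(0,.098))],
   [((proj("side",world(p,[x,y,z]))[0]-[385,255]+.5)*[5,6]-.5+[450,0]).round(1).tolist() for x,z in((.105,.05),(-.012,.05),(0,.098))])
```

```text
[ 0.45852954 -0.06229704  0.2229879 ]
-0.07 [[211.2, 68.7], [215.1, 256.7], [236.3, 316.2]] [[736.1, 107.6], [603.6, 314.7], [638.2, 158.9]]
-0.065 [[198.5, 68.7], [202.3, 256.7], [223.1, 316.2]] [[723.4, 101.9], [590.0, 307.8], [624.2, 152.3]]
-0.06 [[185.8, 68.7], [189.5, 256.7], [209.8, 316.2]] [[710.7, 96.1], [576.4, 301.0], [610.3, 145.7]]
```

View pics/c2.png

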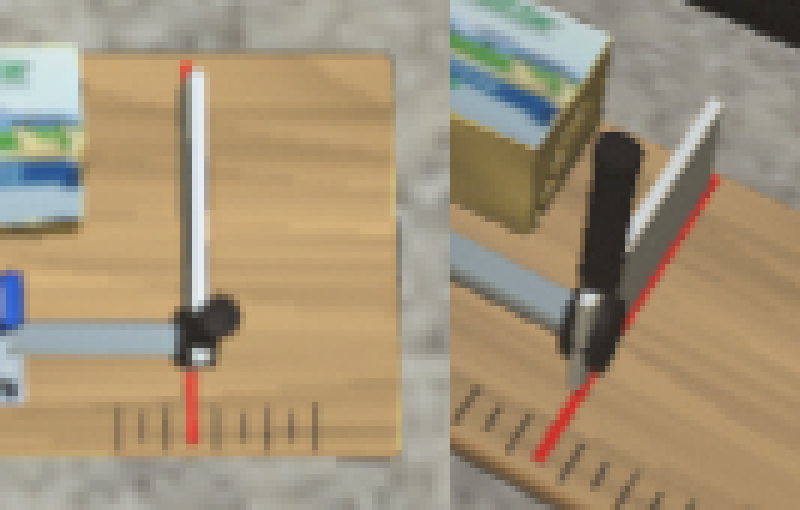

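The plate reads about -64.3 mm, with the top view giving -64.6 (end) and -64.2 (cap) and the tool -64.1, so it's on the line. Next is the lever: fingers shut, descending on its stop side.

Call:
apply_moves([
  {"hand":0.0,"dx":0.003,"dy":-0.04,"dz":0,"twist":0},
  {"hand":0.0,"dx":0.004,"dy":-0.04,"dz":0,"twist":0},
  {"hand":0.0,"dx":0,"dy":-0.04,"dz":0,"twist":0},
  {"hand":0.0,"dx":0,"dy":-0.04,"dz":0,"twist":0},
  {"hand":0.0,"dx":0,"dy":-0.024,"dz":0,"twist":0},
  {"hand":0.0,"dx":0,"dy":0,"dz":0.02,"twist":0},
  {"hand":0.0,"dx":0,"dy":0,"dz":0.03,"twist":0},
  {"hand":0.0,"dx":0,"dy":0,"dz":0.03,"twist":0},
  {"hand":0.0,"dx":0,"dy":0,"dz":0.008,"twist":0},
  {"hand":0.0,"dx":0,"dy":0,"dz":0,"twist":0},
])

```text
time_s: 7.05
position: [0.4463, -0.2494, 0.1333]
eef_rot: [[-1.0, 0.021, -0.005], [0.021, 1.0, 0.001], [0.005, 0.001, -1.0]]
wrist_force: [-1.8, 0.1, 0.9]
gripper_width: 0.0001
```

Run:
```python
from h import *
p=np.load("p.npy");c,s=np.cos(p[2]),np.sin(p[2])
q=r.state()["position"]; d=q[:2]-p[:2]; print("guide",c*d[0]+s*d[1],-s*d[0]+c*d[1],q[2])
R=75
for t in np.radians([-12,0,15,30,45,60,70,78,84]):
  print(round(np.degrees(t)),"corner y,z",round(35+R*np.sin(t)-4.5*np.cos(t),1),round(63+R*np.cos(t)+4.5*np.sin(t),1))
b=viewer.read_camera("side")[220:320,330:460,::-1]
cv2.imwrite("pics/c3.png",cv2.resize(b,None,fx=6,fy=6,interpolation=3))
```

```text
guide -0.007750769389481203 -0.02015823478486152 0.13329996483705742
-12 corner y,z 15.0 135.4
0 corner y,z 30.5 138.0
15 corner y,z 50.1 136.6
30 corner y,z 68.6 130.2
45 corner y,z 84.9 119.2
60 corner y,z 97.7 104.4
70 corner y,z 103.9 92.9
78 corner y,z 107.4 83.0
84 corner y,z 109.1 75.3
```

View pics/c3.png

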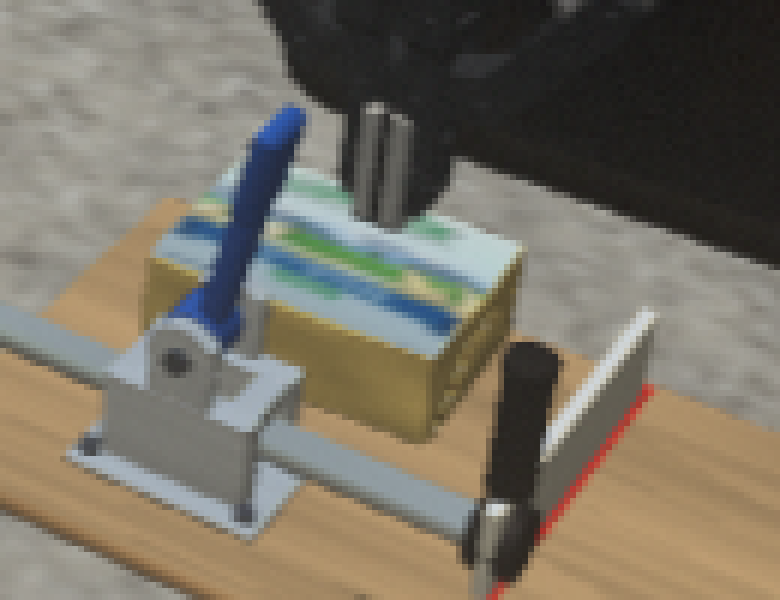

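Fingertips are at about (375,215), and the lever's top is at (292,112), to their left. The gap is clear and the tip is below the lever's end. I'll push slowly along the arc.

Call:
apply_moves([
  {"hand":0.0,"dx":-0.004,"dy":0,"dz":0.002,"twist":0},
  {"hand":0.0,"dx":0,"dy":0.01,"dz":0,"twist":0},
  {"hand":0.0,"dx":0,"dy":0.01,"dz":0,"twist":0},
  {"hand":0.0,"dx":0,"dy":0.01,"dz":0,"twist":0},
  {"hand":0.0,"dx":0,"dy":0.008,"dz":0,"twist":0},
  {"hand":0.0,"dx":0,"dy":0,"dz":0,"twist":0},
  {"hand":0.0,"dx":0,"dy":0,"dz":0,"twist":0},
])

```text
time_s: 7.68
position: [0.4535, -0.2098, 0.1336]
eef_rot: [[-1.0, 0.016, 0.001], [0.016, 1.0, 0.0], [-0.001, 0.0, -1.0]]
wrist_force: [0.1, -0.3, -0.7]
gripper_width: 0.0001
```

Call:
apply_moves([
  {"hand":0.0,"dx":0,"dy":0.009,"dz":0,"twist":0},
  {"hand":0.0,"dx":0,"dy":0.009,"dz":0.002,"twist":0},
  {"hand":0.0,"dx":0,"dy":0.008,"dz":0.003,"twist":0},
  {"hand":0.0,"dx":0,"dy":0.009,"dz":0.003,"twist":0},
  {"hand":0.0,"dx":0,"dy":0,"dz":0,"twist":0},
])

```text
time_s: 8.1
position: [0.4536, -0.1734, 0.1244]
eef_rot: [[-1.0, 0.016, -0.001], [0.016, 1.0, 0.001], [0.001, 0.001, -1.0]]
wrist_force: [-0.6, 0.3, 0.4]
gripper_width: 0.0
```

Run:
```python
from h import *
p=np.load("p.npy");c,s=np.cos(p[2]),np.sin(p[2])
q=r.state()["position"]; d=q[:2]-p[:2]; print("guide",c*d[0]+s*d[1],-s*d[0]+c*d[1],q[2],r.state()["wrist_force"])
b=viewer.read_camera("side")[220:320,330:460,::-1]
cv2.imwrite("pics/c4.png",cv2.resize(b,None,fx=6,fy=6,interpolation=3))
```

```text
guide -0.0018069975677087046 0.055935307020336326 0.12440795974551096 [-0.57543595  0.312415    0.36907073]
```

View pics/c4.png

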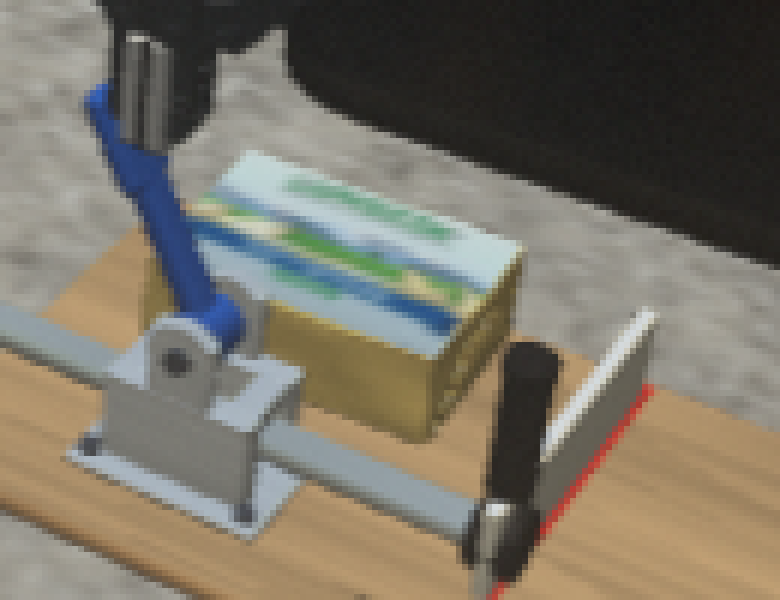

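The lever is leaning about 30° past upright, with the fingertip at (145,150) behind it. The stop hasn't moved, so I'll continue.

Call:
apply_moves([
  {"hand":0.0,"dx":0,"dy":0.007,"dz":0.004,"twist":0},
  {"hand":0.0,"dx":0,"dy":0.007,"dz":0.005,"twist":0},
  {"hand":0.0,"dx":0,"dy":0.007,"dz":0.007,"twist":0},
  {"hand":0.0,"dx":0,"dy":0.006,"dz":0.007,"twist":0},
  {"hand":0.0,"dx":0,"dy":0.004,"dz":0.006,"twist":0},
  {"hand":0.0,"dx":0,"dy":0.003,"dz":0.006,"twist":0},
  {"hand":0.0,"dx":0,"dy":0,"dz":0,"twist":0},
])

```text
time_s: 8.73
position: [0.4533, -0.1406, 0.0887]
eef_rot: [[-1.0, 0.017, -0.003], [0.017, 1.0, 0.001], [0.003, 0.001, -1.0]]
wrist_force: [0.5, 0.4, -0.9]
gripper_width: -0.0
```

Call:
apply_moves([
  {"hand":0.0,"dx":0,"dy":0.002,"dz":0.005,"twist":0},
  {"hand":0.0,"dx":0,"dy":0.002,"dz":0.005,"twist":0},
  {"hand":0.0,"dx":0,"dy":0,"dz":0.003,"twist":0},
  {"hand":0.0,"dx":0,"dy":0,"dz":0,"twist":0},
  {"hand":0.0,"dx":0,"dy":0,"dz":0,"twist":0},
])

```text
time_s: 9.15
position: [0.4543, -0.1379, 0.0771]
eef_rot: [[-1.0, 0.018, -0.0], [0.018, 1.0, -0.0], [0.0, -0.0, -1.0]]
wrist_force: [-0.7, -0.3, 0.2]
gripper_width: -0.0
```

Call:
apply_moves([
  {"hand":0.0,"dx":0,"dy":0,"dz":-0.02,"twist":0},
  {"hand":0.0,"dx":0,"dy":0,"dz":-0.04,"twist":0},
  {"hand":0.0,"dx":0,"dy":0,"dz":-0.04,"twist":0},
  {"hand":0.0,"dx":0,"dy":0,"dz":-0.04,"twist":0},
  {"hand":0.0,"dx":0,"dy":0.04,"dz":-0.02,"twist":0},
  {"hand":0.0,"dx":0,"dy":0.04,"dz":0,"twist":0},
  {"hand":0.0,"dx":0,"dy":0.04,"dz":0,"twist":0},
  {"hand":0.0,"dx":0,"dy":0.03,"dz":0,"twist":0},
  {"hand":0.0,"dx":0,"dy":0,"dz":0,"twist":0},
  {"hand":0.0,"dx":0,"dy":0,"dz":0,"twist":0},
])

```text
time_s: 9.98
position: [0.4571, 0.0109, 0.2362]
eef_rot: [[-1.0, 0.014, 0.0], [0.014, 1.0, 0.0], [-0.0, 0.0, -1.0]]
wrist_force: [-0.2, -0.2, -0.0]
gripper_width: 0.0002
```

Run:
```python
from h import *
p=np.load("p.npy")
im={n:viewer.read_camera(n)[:,:,::-1].copy() for n in C}
a=cv2.resize(im["top"][185:270,325:450],(600,408),interpolation=3)[:,200:];b=cv2.resize(im["side"][230:355,310:440],(400,408),interpolation=3)
cv2.imwrite("pics/c5.png",np.hstack([cv2.resize(im["top"][185:270,325:450],(400,408),interpolation=3),b]))
for a in(1.65,1.83):
  t=a-np.radians(20);q=(proj("side",world(p,[0,.035+.083*np.sin(t),.063+.083*np.cos(t)]))[0]-[310,230])*[400/130,408/125]+[400,0];print(a,q)
k=cv2.absdiff(im["top"],cv2.imread("pics/top2.png"))[185:270,395:450];print("stop region diff",k.max(),k.mean())
```

```text
1.65 [454.52655208  64.94794369]
1.83 [449.95919167  84.56826202]
stop region diff 28 0.8173262032085562
```

View pics/c5.png

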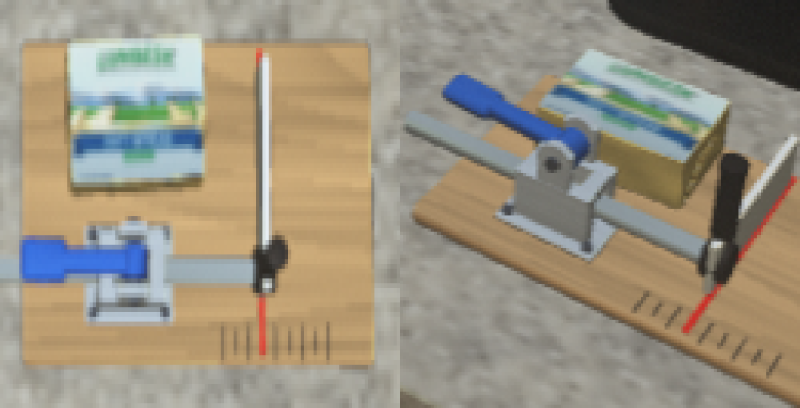

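The lever lies flat. Its end at about (450,86) matches the prediction for 1.83 (450,85), and the plate is still on the line.

```bash
python3 -c "
from plant import workorder
print(workorder.sign_off())"
```

```text
the job is handed in; nothing more can be done
None
```

The cheese guide is set and clamped, and I've handed the job in at about 10 s of robot time. I slid the stop about 60 mm to the red line, then pushed the blue lever over with closed fingers until it snapped shut.

- **Stop:** the white plate measured about -64.3 mm against the line at -65. The top view gave -64.6 and -64.2, and the tool position -64.1. The side view read about -63, so it disagreed by about 1.3 mm. A before-and-after comparison showed the stop did not visibly move when the lever was clamped.
- **Lever:** in the last side picture its end lies where the shut position (1.83 rad) should be, within about a pixel.
- **Robot:** it ended clear of everything, and the highest wrist force I read was about 9 N, while gripping the knob.
- **Lemon guide:** I passed above it at a TCP height of about 0.23 m and did not touch it. I did not take a final close-up of it.

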